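# Sweep the blanks off the soldering board

## Task

Clear the goldsmith's grey heat board: with the closed fingertips, lightly sweep the two round brass blanks and the two square copper blanks across the board and over its edge into the blue tray, all four, sliding them and never pinching one or picking it up. Leave the little flux pot on the board, the glass beaker and the black clamp puck standing where they are.

Things in the scene. Friction and masses are not known exactly. Their poses are not given: they have to be found in the camera images.
- board: Fixed grey heat board on the bench, a flat slab 230 (its x) x 200 (its y) x 28 mm high, no rim; origin at the centre of its underside on the bench, z up. Its two long edges (at its own y = +100 and -100 mm) each have a catch tray standing against them; its yaw varies.
- blue_tray: Fixed open blue plastic tray for scrap, 220 (its x) x 100 (its y) x 24 mm high, walls and floor 4 mm thick, so its rim is 4 mm below the board's top; origin at the centre of its underside on the bench; axes parallel to the board's. It stands 1 mm off one long edge of the board, on the board's +y or its -y side: its origin is 151 mm from the board's.
- white_tray: Fixed open white plastic tray, same size as the blue one, against the other long edge of the board; three silver-grey steel buttons of 20 mm diameter are fixed in it. Not the place for the blanks.
- brass_a: Loose round brass blank, 22 mm diameter, 10 mm thick, about 33 g; lies on the grey board at the start; origin at the centre of its underside. It slides on the board when pushed.
- brass_b: Loose round brass blank, 22 mm diameter, 10 mm thick, about 33 g; lies on the grey board at the start; origin at the centre of its underside. It slides on the board when pushed.
- copper_a: Loose square copper blank, 22 x 22 x 10 mm, about 42 g, at any yaw; lies on the grey board at the start; origin at the centre of its underside. It slides on the board when pushed.
- copper_b: Loose square copper blank, 22 x 22 x 10 mm, about 42 g, at any yaw; lies on the grey board at the start; origin at the centre of its underside. It slides on the board when pushed.
- flux_pot: Loose small white pot with a red cap, 30 mm diameter, 36 mm high, standing on the board near its middle line (board x about 0), between the blanks; origin at the centre of its underside. Leave it alone.
- beaker: Loose empty glass beaker, 68 mm rim diameter, 75 mm high, standing on the bench beyond the board's far edge; origin at the centre of its underside. Leave it alone.
- clamp: Loose black round clamp puck, 52 mm diameter, 22 mm high, lying on the bench beyond the board's far edge; origin at the centre of its underside. Leave it alone.

How it is judged (in metres and radians):
At the end, for the whole second after the job is handed in: All four blanks lie at rest inside the blue tray (origin within its walls and below 26 mm above the bench); flux pot, beaker and clamp are upright (within 0.2 rad) and within 15 mm of where they stood (x of brass_a in the frame of blue_tray between -0.108 and 0.108 m and y of brass_a in the frame of blue_tray between -0.048 and 0.048 m and z of each of brass_a, brass_b, copper_a, copper_b in the frame of blue_tray below 0.026 m and linear speed of each of brass_a, brass_b, copper_a, copper_b below 0.02 m/s and x of brass_b in the frame of blue_tray between -0.108 and 0.108 m and y of brass_b in the frame of blue_tray between -0.048 and 0.048 m and x of copper_a in the frame of blue_tray between -0.108 and 0.108 m and y of copper_a in the frame of blue_tray between -0.048 and 0.048 m and x of copper_b in the frame of blue_tray between -0.108 and 0.108 m and y of copper_b in the frame of blue_tray between -0.048 and 0.048 m and distance of each of flux_pot, beaker, clamp from where it was at the start of the episode below 0.015 m and angle between each of flux_pot, beaker, clamp's own z axis and vertical below 0.2 rad); the robot touches nothing.
It fails at once if a blank was pinched or pressed hard: over 15 N from the fingers (contact force between the fingers and brass_a above 15 N or contact force between the fingers and brass_b above 15 N or contact force between the fingers and copper_a above 15 N or contact force between the fingers and copper_b above 15 N).
It fails at once if a blank was picked up: it rose more than 17 mm above where it lay on the board (height (world z) of any of brass_a, brass_b, copper_a, copper_b above 0.045 m).
It fails at once if the flux pot, the beaker or the black clamp was shifted more than 15 mm or tipped (distance of any of flux_pot, beaker, clamp from where it was at the start of the episode above 0.015 m or angle between any of flux_pot, beaker, clamp's own z axis and vertical above 0.3 rad).
It also fails if it takes over 58 s, if anything falls off the work surface, if the arm or the gripper's body presses on something with over 40 N, if the wrist force passes 120 N, or if a joint passes its speed limit or range.

## Robot

A 6-joint arm with a two-finger parallel gripper is mounted at the origin on the work surface. World frame = base frame: x ahead of the robot, y to its left, z up, the work surface at z = 0. Lengths are in m, angles in degrees, forces in N, time in s.
With the tool pointing down it reaches from about 0.4 to 0.825 m from the base axis. Payload 7 kg.
Tool frame: the origin (TCP) lies on the centre line of the jaws, within the pads' length; the fingertips stand 14 mm ahead of it and the grasp point (between the pads) lies 5 mm behind it; z points along the fingers, y is the line along which they close (so a half turn about z gives the same grasp; the last joint's range is limited). The gripper opens to 88 mm and grips with 3 to 60 N. Pads are 19 mm wide; open, the fingers measure 130 mm over their backs; the gripper's body (78 mm by 193 mm) begins 47 mm behind the grasp point.
Start: joints at [-56.946, 20.546, 0.682, 0, -70.136, -16.507], TCP at [0.192, -0.647, 0.241] pointing down, gripper open.
Joint ranges: [-176.03, 176.03], [-82.01, 121.73], [-58.28, 71.71], [-173.87, 95.51], [-174.79, -0.11], [-173.66, 173.66]. Speed limits (degrees/s): [136.94, 136.94, 172.46, 180, 180, 180].

## Interface

Orientations are given as [roll, pitch, yaw] about the fixed x, y, z axes, in that order (R = Rz(yaw) Ry(pitch) Rx(roll)).
In Python, from plant import r gives the robot as it stands.
- The arm moves only by the tool send_rows, never from a script. Its argument "steps" is a list of rows, each an object with "dp": the shift along the tool's x, y, z in mm, a list of three; "roll": the turn about the tool's z in rad; "jaw": the opening in per cent of the stroke, from 0 (shut) to 100 (fully open). In form: [{"dp": [tx, ty, tz], "roll": roll, "jaw": jaw}, ...]. A call has 1 to 5 rows; each row is the pose to reach, as a shift and turn from the pose commanded when the call began, along the tool's axes at that moment; what a row does not reach only later rows make up. A row lasts 1/8 s, in which the tool goes at most 62.5 mm and 10.7 degrees, less where a joint would pass 70% of its speed; a pose out of reach is approached as far as the arm can. A call with a gripper value outside its range is refused whole. The fingers move at their own pace and stop on an object; "newtons" is the grip in N (left out, the last holds). Time passes only in rows, so rows that repeat a pose let the fingers close. It gives the time, the measured TCP pose, the force, the opening and the grip force at its end, in the units of the state.
- r.get_state(): the state, without advancing time (a new reading comes with each control period).
- r.capture(name): name is "scene" or "top"; returns a dict with "image" (384x512x3 uint8, blue, green, red), "K" (3x3 intrinsics, pixels), "rvec" (rotation vector, rad) and "tvec" (3), from world to camera coordinates, as OpenCV has them. Camera axes: x right, y down, z forward; pixel columns grow to the right and rows downward; lengths in m; the calibration is good to about 2 mm. A picture is of the moment at which its call begins. There is no depth.
- r.close_job(): hands the job in; it is judged then, once.
The state is a dict: "time_s": time; "joints": joint angles; "qd": joint speeds; "joint_torque": joint torques, N m; "tcp_pos": TCP position; "eef_rot": TCP orientation; "contact_force": force on the tool from outside, world axes, zero at the start; "moment": the same for the moment, N m; "gripper_width": finger opening in m; "gripper_force": force on a finger pad.
Only numpy, scipy, OpenCV 4.12 (cv2) and the standard library are available. Lean on these libraries where they do the work, as an engineer would, in place of code of your own. Each camera call takes 0.05 s, during which the arm holds its last target. There are 200 camera calls.

## Working session

There is one attempt and no reset: what is moved stays moved. The work goes in short steps, Python scripts to look and compute and a tool call to move; the robot and the scene stay as the last step left them, time stands still between calls to the robot, and variables do not carry over. Pictures are saved under pics/ and viewed, at most 10 in all, crops included, and the job is handed in when it is done.

Besides the shell and the picture viewer there is one more tool, called after ">>>" as name(argument=value, ...) on one line, values as JSON. send_rows: Moves the arm, as the interface text tells. Its arguments: {"type":"object","properties":{"steps":{"type":"array","items":{"type":"object","properties":{"dp":{"type":"array","items":{"type":"number"}},"roll":{"type":"number"},"jaw":{"type":"number"}}}},"newtons":{"type":"number"}},"required":["steps"]}

```bash
mkdir -p pics; ls; python3 - <<'E'
from plant import r
import cv2
for n in("top","scene"):
    c=r.capture(n); cv2.imwrite(f"pics/{n}0.png",c["image"]); print(n,c["K"],c["rvec"],c["tvec"])
s=r.get_state();print(s)
E
```

```text
pics
top [[448.06448217   0.         253.32736485]
 [  0.         448.06448217 193.45519786]
 [  0.           0.           1.        ]] [ 2.17494864 -2.18534072  0.09203268] [0.04153803 0.63650904 0.7116512 ]
scene [[467.8165677    0.         262.30582836]
 [  0.         467.8165677  188.62274474]
 [  0.           0.           1.        ]] [ 1.68628007  1.88674814 -0.77389661] [ 0.05476653 -0.40751715  1.38114728]
{'time_s': 0.1, 'joints': array([-5.69432475e+01,  2.05870239e+01,  6.37544979e-01, -1.71403243e-02,
       -7.01356243e+01, -1.65078632e+01]), 'qd': array([ 0.05229376, -0.08746896,  0.12534223, -0.00063821,  0.0133673 ,
        0.11098697]), 'joint_torque': array([-9.53773269e-04, -5.84161949e+01,  2.93753189e+01,  7.01559618e+00,
        1.01743321e-02, -4.92200115e-05]), 'tcp_pos': array([ 0.19212091, -0.64663561,  0.23971048]), 'eef_rot': array([ 1.79913826e+02, -8.73434018e-03, -1.63456940e+02]), 'contact_force': array([ 0.11123074,  0.40953951, -0.11323059]), 'moment': array([-0.02734872,  0.06667595, -0.02822316]), 'gripper_force': 0.0, 'gripper_width': 0.0874704586396336}
```

View pics/top0.png

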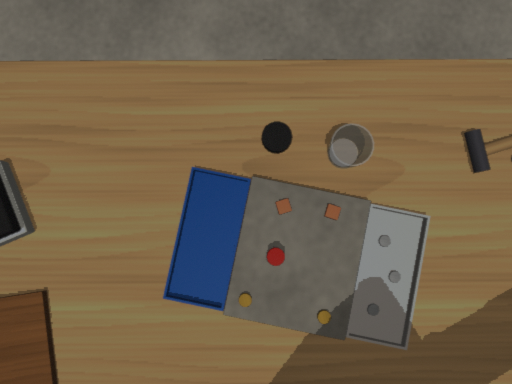

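View pics/scene0.png

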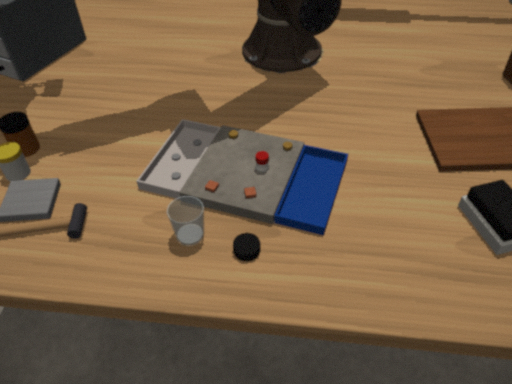

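The top view shows the blue tray at left (208,238), the board at centre (298,257) and the white tray at right (388,275). Copper blanks are at (284,206) and (333,212), and brass blanks at (245,300) and (324,317). The flux pot's red cap is at (276,256), the clamp at (277,137) and the beaker at (350,146).

```bash
cat > h.py <<'E'
import cv2, numpy as np
from plant import r
def ray(c,px,z):
    R,_=cv2.Rodrigues(np.array(c["rvec"],float)); t=np.array(c["tvec"],float).ravel()
    o=-R.T@t; d=R.T@np.linalg.inv(c["K"])@np.array([px[0],px[1],1.])
    return (o+d*(z-o[2])/d[2])[:2]
def blobs(c,lo,hi,amin,amax=1e9):
    m=cv2.inRange(cv2.cvtColor(c["image"],cv2.COLOR_BGR2HSV),lo,hi)
    n,l,s,ce=cv2.connectedComponentsWithStats(m)
    return [(ce[i],int(s[i,4]),l==i) for i in range(1,n) if amin<=s[i,4]<=amax]
E
python3 - <<'E'
from h import *
np.set_printoptions(precision=4,suppress=True)
c=r.capture("top"); hsv=cv2.cvtColor(c["image"],cv2.COLOR_BGR2HSV)
for p in [(284,206),(333,212),(245,300),(324,317),(276,256),(208,238),(277,137),(300,270)]: print(p,hsv[p[1],p[0]])
b=max(blobs(c,(100,120,40),(130,255,255),500),key=lambda q:q[1])
cnt=cv2.findContours(b[2].astype(np.uint8),0,2)[0][0]
box=np.array([ray(c,p,.024) for p in cv2.boxPoints(cv2.minAreaRect(cnt))])
print("blue box",box,"sides",np.linalg.norm(box-np.roll(box,1,0),axis=1),"centre",box.mean(0))
# board top corners picked in the picture
print("board corners",[ray(c,p,.028) for p in [(252,177),(370,200),(347,338),(225,314)]])
for n,z,lo,hi,a in [("red",.064,(0,170,60),(5,255,255),50),("copper",.038,(6,90,120),(14,200,255),40),("brass",.038,(17,160,100),(28,255,255),40)]:
    for q in blobs(c,lo,hi,a,600):
        if 225<q[0][0]<370 and 175<q[0][1]<340: print(n,q[0],q[1],ray(c,q[0],z))
print("clamp",ray(c,(277,137),.022),"beaker rim",ray(c,(351,145),.075))
E
```

```text
(284, 206) [ 11 153 135]
(333, 212) [ 11 153 135]
(245, 300) [ 20 171 134]
(324, 317) [ 20 174 129]
(276, 256) [  1 197 136]
(208, 238) [108 193 116]
(277, 137) [165  18  29]
(300, 270) [ 21  35 101]
blue box [[0.4683 0.1857]
 [0.683  0.1415]
 [0.6612 0.0425]
 [0.4475 0.089 ]] sides [0.0989 0.2192 0.1014 0.2188] centre [0.565  0.1147]
board corners [array([0.6638, 0.0406]), array([ 0.6249, -0.153 ]), array([ 0.4037, -0.1103]), array([0.4424, 0.085 ])]
red [275.1429 256.0336] 238 [0.5364 0.0054]
copper [283.2357 206.0255] 157 [ 0.6151 -0.0097]
copper [332.7911 211.5127] 158 [ 0.6059 -0.0897]
brass [244.6154 299.547 ] 117 [0.4666 0.0532]
brass [323.563  316.7227] 119 [ 0.4392 -0.0718]
clamp [ 0.7317 -0.0016] beaker rim [ 0.7074 -0.1134]
```

>>> send_rows(newtons=3, steps=[{"dp": [-40, 32, 0], "roll": -0.18, "jaw": 0}, {"dp": [-80, 65, 0], "roll": -0.36, "jaw": 0}, {"dp": [-120, 97, 0], "roll": -0.54, "jaw": 0}, {"dp": [-160, 130, 0], "roll": -0.72, "jaw": 0}, {"dp": [-200, 162, 0], "roll": -0.9, "jaw": 0}])

```text
time_s: 0.78
tcp_pos: [0.3384, -0.4332, 0.2405]
eef_rot: [180.0, 0.0, -111.5]
contact_force: [0.5, -0.4, -0.2]
gripper_width: 0.0434
gripper_force: 0.0
```

>>> send_rows(steps=[{"dp": [-55, -13, 0], "roll": -0.09, "jaw": 0}, {"dp": [-110, -26, 0], "roll": -0.17, "jaw": 0}, {"dp": [-165, -38, 0], "roll": -0.17, "jaw": 0}, {"dp": [-220, -51, 0], "roll": -0.17, "jaw": 0}, {"dp": [-275, -64, 30], "roll": -0.17, "jaw": 0}])

```text
time_s: 1.4
tcp_pos: [0.5012, -0.203, 0.2131]
eef_rot: [-179.7, 0.0, -102.1]
contact_force: [0.4, -0.3, -0.3]
gripper_width: 0.0007
gripper_force: 0.0
```

>>> send_rows(steps=[{"dp": [-50, -20, 20], "roll": 0, "jaw": 0}, {"dp": [-100, -40, 50], "roll": 0, "jaw": 0}, {"dp": [-140, -60, 80], "roll": 0, "jaw": 0}, {"dp": [-177, -73, 110], "roll": 0, "jaw": 0}, {"dp": [-177, -73, 125], "roll": 0, "jaw": 0}])

```text
time_s: 2.02
tcp_pos: [0.6079, -0.0448, 0.0838]
eef_rot: [179.9, -0.1, -102.0]
contact_force: [0.2, 0.2, 0.4]
gripper_width: 0.0005
gripper_force: 0.0
```

```bash
cat >> h.py <<'E'
B=np.array([.5336,-.033]);u=np.array([.978,-.208]);v=np.array([.208,.978])
def st(p): d=np.array(p)[:2]-B; return np.round([d@u*1e3,d@v*1e3],1)
E
python3 - <<'E'
from h import *
s=r.get_state();print(s["tcp_pos"],st(s["tcp_pos"]),s["eef_rot"])
c=r.capture("scene"); cv2.imwrite("pics/s1.png",cv2.resize(c["image"][90:270,110:370],None,fx=3,fy=3))
E
```

```text
[ 0.60785283 -0.04478549  0.08384935] [75.1  3.9] [ 1.79870390e+02 -5.39131146e-02 -1.01998368e+02]
```

View pics/s1.png

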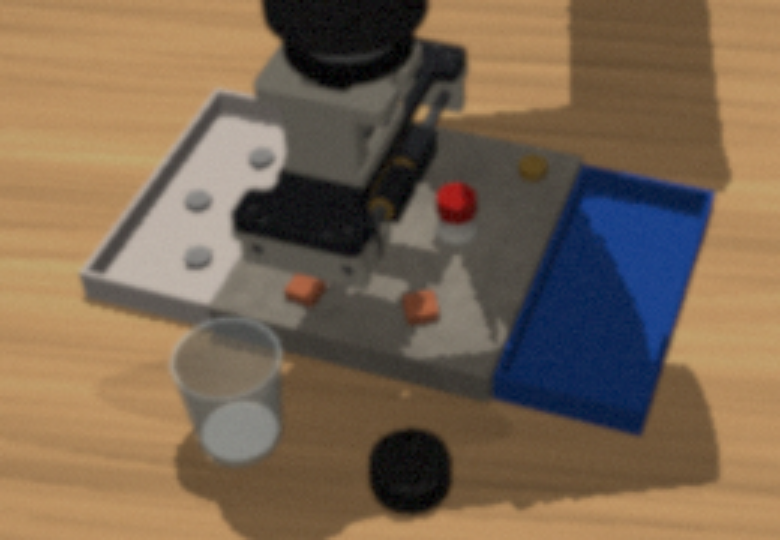

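The crop shows the closed fingers at roughly (370,260), between the two coppers at (305,290) and (421,307). The pot is at (457,215), well to the side. The way down is clear.

>>> send_rows(steps=[{"dp": [0, 0, 20], "roll": 0, "jaw": 0}, {"dp": [0, 0, 33], "roll": 0, "jaw": 0}, {"dp": [0, 0, 38], "roll": 0, "jaw": 0}, {"dp": [0, 0, 38], "roll": 0, "jaw": 0}])

```text
time_s: 2.58
tcp_pos: [0.6075, -0.0472, 0.0485]
eef_rot: [-180.0, -0.0, -102.2]
contact_force: [-0.3, -0.5, 0.9]
gripper_width: 0.0009
gripper_force: 0.0
```

>>> send_rows(steps=[{"dp": [-8, 0, 0], "roll": 0, "jaw": 0}, {"dp": [-16, 0, 0], "roll": 0, "jaw": 0}, {"dp": [-24, 0, 0], "roll": 0, "jaw": 0}, {"dp": [-32, 0, 0], "roll": 0, "jaw": 0}, {"dp": [-40, 0, 0], "roll": 0, "jaw": 0}])

```text
time_s: 3.2
tcp_pos: [0.6161, -0.0071, 0.0483]
eef_rot: [-180.0, 0.0, -102.1]
contact_force: [-0.3, 0.6, -0.4]
gripper_width: 0.0005
gripper_force: 0.2
```

```bash
cat >> h.py <<'E'
def look(cam="scene"):
    c=r.capture(cam)
    for n,lo,hi,z in [("copper",(4,100,90),(14,220,255),.036),("brass",(16,140,70),(28,255,255),.036),("red",(0,170,50),(4,255,255),.06),("red",(174,170,50),(179,255,255),.06)]:
        for q in blobs(c,lo,hi,25,700):
            p=st(ray(c,q[0],z))
            if abs(p[0])<130 and abs(p[1])<230: print(cam,n,q[0].round(),q[1],p)
    s=r.get_state(); print("tcp",st(s["tcp_pos"]),s["tcp_pos"].round(4),"yaw",round(s["eef_rot"][2],1))
E
python3 -c "
from h import *
look()"
```

```text
scene copper [207. 185.] 31 [ 83.9 -46.1]
scene copper [260. 196.] 86 [77.8 64. ]
scene brass [287. 146.] 51 [-83.5  72.2]
tcp [75.5 43.3] [ 0.6165 -0.0064  0.0483] yaw -102.1
```

The first copper is now at t=64 mm with the tool at 43 mm, so it is sliding flush ahead of the fingers. I'll keep pushing it over the edge.

>>> send_rows(steps=[{"dp": [-9, 0, 1], "roll": 0, "jaw": 0}, {"dp": [-18, 0, 2], "roll": 0, "jaw": 0}, {"dp": [-27, 0, 2], "roll": 0, "jaw": 0}, {"dp": [-36, 0, 2], "roll": 0, "jaw": 0}, {"dp": [-45, 0, 2], "roll": 0, "jaw": 0}])

```text
time_s: 3.88
tcp_pos: [0.6256, 0.0369, 0.0462]
eef_rot: [-180.0, 0.0, -102.1]
contact_force: [0.1, -0.9, 0.2]
gripper_width: 0.0006
gripper_force: 0.0
```

>>> send_rows(steps=[{"dp": [-8, 0, 0], "roll": 0, "jaw": 0}, {"dp": [-16, 0, 0], "roll": 0, "jaw": 0}, {"dp": [-24, 0, 0], "roll": 0, "jaw": 0}, {"dp": [-32, 0, 0], "roll": 0, "jaw": 0}, {"dp": [-36, 0, 0], "roll": 0, "jaw": 0}])

```text
time_s: 4.5
tcp_pos: [0.6332, 0.072, 0.0463]
eef_rot: [-180.0, 0.0, -102.1]
contact_force: [-0.4, 0.0, -0.4]
gripper_width: 0.0009
gripper_force: 0.0
```

```bash
python3 -c "
from h import *
look()"
```

```text
scene copper [211. 185.] 101 [ 80.2 -39. ]
scene brass [233. 134.] 46 [-84.6 -56. ]
scene red [261. 158.] 94 [-3.4 39.2]
tcp [ 75.6 123.6] [0.6332 0.0722 0.0463] yaw -102.1
```

>>> send_rows(steps=[{"dp": [0, 0, -15], "roll": 0, "jaw": 0}, {"dp": [30, -2, -30], "roll": 0, "jaw": 0}, {"dp": [85, -6, -30], "roll": 0, "jaw": 0}, {"dp": [140, -6, -30], "roll": 0, "jaw": 0}, {"dp": [185, -6, -30], "roll": 0, "jaw": 0}])

```text
time_s: 5.18
tcp_pos: [0.5996, -0.1127, 0.0776]
eef_rot: [-179.9, 0.0, -102.2]
contact_force: [0.9, -0.1, -0.2]
gripper_width: 0.0003
gripper_force: 0.0
```

```bash
python3 -c "
from h import *
c=r.capture('scene'); cv2.imwrite('pics/s2.png',cv2.resize(c['image'][90:270,110:370],None,fx=3,fy=3))
look()"
```

```text
scene copper [211. 185.] 89 [ 79.7 -38.9]
scene copper [284. 206.] 29 [ 89. 118.]
scene brass [233. 134.] 46 [-84.6 -56. ]
scene brass [287. 146.] 51 [-83.9  72.4]
scene red [261. 157.] 117 [-5.1 39.4]
tcp [ 80.6 -66.2] [ 0.5987 -0.1145  0.0774] yaw -102.4
```

View pics/s2.png

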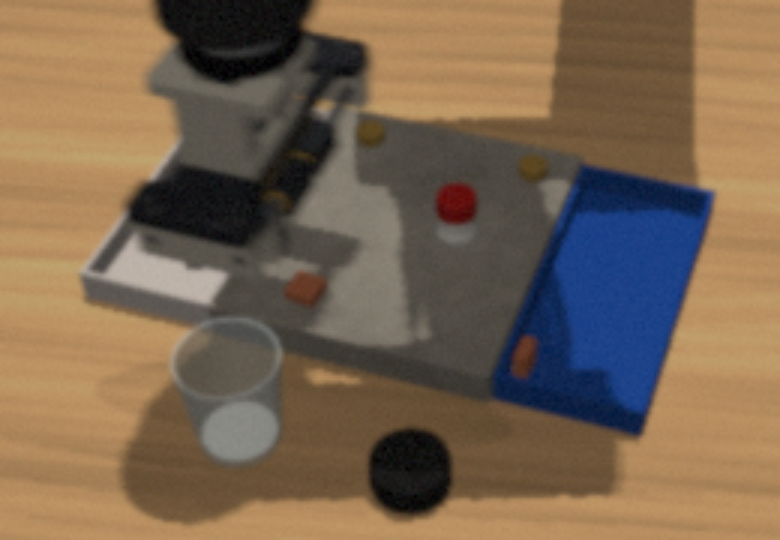

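The first copper is in the tray, tilted against the board-side wall at (524,356) in the crop. I'll push the second copper on a slant so it drops clear of the first, near s=45 mm.

>>> send_rows(steps=[{"dp": [4, -4, 0], "roll": -0.12, "jaw": 0}, {"dp": [9, -7, 0], "roll": -0.24, "jaw": 0}, {"dp": [9, -7, 15], "roll": -0.24, "jaw": 0}, {"dp": [9, -7, 31], "roll": -0.24, "jaw": 0}, {"dp": [9, -7, 31], "roll": -0.24, "jaw": 0}])

```text
time_s: 5.9
tcp_pos: [0.6039, -0.1207, 0.0436]
eef_rot: [179.8, -0.0, -88.5]
contact_force: [-0.8, -0.4, 0.6]
gripper_width: 0.0001
gripper_force: 0.0
```

```bash
python3 -c "
from h import *
look()"
```

```text
scene copper [212. 185.] 95 [ 79.7 -38.6]
scene copper [284. 206.] 25 [ 88.8 117.8]
scene brass [233. 134.] 43 [-84.7 -56.1]
scene brass [287. 146.] 50 [-84.   72.3]
scene red [261. 157.] 119 [-5.5 39.4]
tcp [ 87.3 -71.1] [ 0.6042 -0.1208  0.0442] yaw -88.4
```

>>> send_rows(steps=[{"dp": [-8, 0, -1], "roll": 0, "jaw": 0}, {"dp": [-16, 0, -1], "roll": 0, "jaw": 0}, {"dp": [-26, 0, -1], "roll": 0, "jaw": 0}, {"dp": [-36, 0, -1], "roll": 0, "jaw": 0}, {"dp": [-46, 0, -1], "roll": 0, "jaw": 0}])

```text
time_s: 6.58
tcp_pos: [0.6036, -0.0741, 0.0464]
eef_rot: [-180.0, 0.0, -88.4]
contact_force: [0.1, -0.7, -0.1]
gripper_width: 0.0003
gripper_force: 0.1
```

>>> send_rows(steps=[{"dp": [-10, 0, 0], "roll": 0, "jaw": 0}, {"dp": [-20, 0, 0], "roll": 0, "jaw": 0}, {"dp": [-30, 0, 0], "roll": 0, "jaw": 0}, {"dp": [-40, 0, 0], "roll": 0, "jaw": 0}, {"dp": [-50, 0, 0], "roll": 0, "jaw": 0}])

```text
time_s: 7.2
tcp_pos: [0.6022, -0.0244, 0.0462]
eef_rot: [180.0, 0.0, -88.4]
contact_force: [0.4, 0.1, 0.6]
gripper_width: 0.0005
gripper_force: 0.1
```

```bash
python3 -c "
from h import *
look()"
```

```text
scene copper [284. 206.] 27 [ 88.6 118. ]
scene brass [287. 145.] 49 [-84.  72.]
scene red [265. 157.] 65 [-6.9 45.7]
tcp [65.2 23.6] [ 0.6023 -0.0235  0.0463] yaw -88.4
```

>>> send_rows(steps=[{"dp": [-10, 0, 0], "roll": 0, "jaw": 0}, {"dp": [-20, 0, 0], "roll": 0, "jaw": 0}, {"dp": [-30, 0, 0], "roll": 0, "jaw": 0}, {"dp": [-40, 0, 0], "roll": 0, "jaw": 0}, {"dp": [-50, 0, 0], "roll": 0, "jaw": 0}])

```text
time_s: 7.88
tcp_pos: [0.6008, 0.0257, 0.0463]
eef_rot: [-180.0, 0.0, -88.4]
contact_force: [1.6, -0.3, 0.6]
gripper_width: 0.0004
gripper_force: 0.1
```

>>> send_rows(steps=[{"dp": [-10, 0, 0], "roll": 0, "jaw": 0}, {"dp": [-20, 0, 0], "roll": 0, "jaw": 0}, {"dp": [-30, 0, 0], "roll": 0, "jaw": 0}, {"dp": [-40, 0, 0], "roll": 0, "jaw": 0}, {"dp": [-50, 0, 0], "roll": 0, "jaw": 0}])

```text
time_s: 8.5
tcp_pos: [0.5994, 0.0756, 0.0463]
eef_rot: [180.0, 0.0, -88.4]
contact_force: [-0.5, -0.8, -0.1]
gripper_width: 0.0004
gripper_force: 0.0
```

>>> send_rows(steps=[{"dp": [0, 0, -20], "roll": 0, "jaw": 0}, {"dp": [0, 0, -45], "roll": 0.12, "jaw": 0}, {"dp": [0, 0, -45], "roll": 0.24, "jaw": 0}, {"dp": [0, 0, -45], "roll": 0.24, "jaw": 0}])

```text
time_s: 9.0
tcp_pos: [0.5994, 0.0753, 0.0915]
eef_rot: [-180.0, 0.0, -102.1]
contact_force: [-0.6, 0.5, -1.5]
gripper_width: 0.0005
gripper_force: 0.0
```

```bash
python3 -c "
from h import *
look()"
```

```text
scene copper [291. 191.] 31 [ 47.5 118.7]
scene brass [233. 134.] 44 [-84.6 -55.9]
scene red [258. 155.] 34 [-8.3 30.9]
tcp [ 41.7 119.4] [0.5992 0.0752 0.0911] yaw -102.0
```

>>> send_rows(steps=[{"dp": [20, 30, -10], "roll": 0, "jaw": 0}, {"dp": [40, 65, -10], "roll": 0, "jaw": 0}, {"dp": [60, 98, -10], "roll": 0, "jaw": 0}, {"dp": [81, 126, 0], "roll": 0, "jaw": 0}, {"dp": [81, 126, 20], "roll": 0, "jaw": 0}])

```text
time_s: 9.68
tcp_pos: [0.4573, 0.0215, 0.0715]
eef_rot: [-180.0, 0.0, -102.0]
contact_force: [1.0, 0.3, -0.4]
gripper_width: 0.0003
gripper_force: 0.0
```

```bash
python3 -c "
from h import *
look()
look('top')"
```

```text
scene copper [291. 192.] 41 [ 49.2 118.9]
scene copper [284. 206.] 43 [ 90. 118.]
scene brass [233. 134.] 42 [-85.5 -55.9]
scene brass [287. 145.] 45 [-85.7  71.8]
scene red [261. 157.] 105 [-5.6 39.1]
tcp [-86.3  37.4] [0.457  0.0215 0.069 ] yaw -102.0
top copper [239. 193.] 72 [ 80.7 113.4]
top copper [234. 218.] 67 [ 40.4 114.2]
top brass [240. 299.] 25 [-83.8  77.3]
top brass [324. 317.] 139 [-84.2 -58.1]
tcp [-85.6  37.7] [0.4577 0.0217 0.0699] yaw -102.0
```

>>> send_rows(steps=[{"dp": [0, -1, 12], "roll": 0, "jaw": 0}, {"dp": [0, -1, 24], "roll": 0, "jaw": 0}, {"dp": [0, -1, 24], "roll": 0, "jaw": 0}, {"dp": [-8, -1, 24], "roll": 0, "jaw": 0}, {"dp": [-16, -1, 24], "roll": 0, "jaw": 0}])

```text
time_s: 10.4
tcp_pos: [0.464, 0.0384, 0.0476]
eef_rot: [-180.0, 0.0, -102.1]
contact_force: [0.2, 0.2, 0.1]
gripper_width: 0.0005
gripper_force: 0.1
```

>>> send_rows(steps=[{"dp": [-8, 0, 0], "roll": 0, "jaw": 0}, {"dp": [-16, 0, 0], "roll": 0, "jaw": 0}, {"dp": [-24, 0, 0], "roll": 0, "jaw": 0}, {"dp": [-32, 0, 0], "roll": 0, "jaw": 0}, {"dp": [-40, 0, 0], "roll": 0, "jaw": 0}])

```text
time_s: 11.02
tcp_pos: [0.4721, 0.0774, 0.0473]
eef_rot: [-180.0, 0.0, -102.1]
contact_force: [-0.1, 0.2, -0.4]
gripper_width: 0.0004
gripper_force: 0.0
```

```bash
python3 -c "
from h import *
look()"
```

```text
scene copper [284. 207.] 38 [ 91.1 118.3]
scene brass [233. 134.] 42 [-85.4 -56.1]
scene brass [309. 157.] 30 [-63.3 127.5]
scene red [261. 157.] 112 [-5.4 39.1]
tcp [-82.8  96. ] [0.4726 0.0781 0.0474] yaw -102.1
```

>>> send_rows(steps=[{"dp": [-9, 0, 0], "roll": 0, "jaw": 0}, {"dp": [-18, 0, 0], "roll": 0, "jaw": 0}, {"dp": [-27, 0, 0], "roll": 0, "jaw": 0}, {"dp": [-27, 0, -25], "roll": 0, "jaw": 0}, {"dp": [10, 0, -40], "roll": 0, "jaw": 0}])

```text
time_s: 11.7
tcp_pos: [0.4712, 0.0687, 0.0882]
eef_rot: [-179.9, 0.0, -102.0]
contact_force: [0.1, -1.2, -0.5]
gripper_width: 0.0006
gripper_force: 0.0
```

>>> send_rows(steps=[{"dp": [45, 0, 0], "roll": 0, "jaw": 0}, {"dp": [90, 0, 0], "roll": 0, "jaw": 0}, {"dp": [135, 0, 0], "roll": 0, "jaw": 0}, {"dp": [176, 0, 0], "roll": 0, "jaw": 0}, {"dp": [176, 0, 0], "roll": 0, "jaw": 0}])

```text
time_s: 12.32
tcp_pos: [0.432, -0.1067, 0.0872]
eef_rot: [180.0, -0.0, -102.3]
contact_force: [0.0, -0.2, -0.0]
gripper_width: 0.0007
gripper_force: 0.0
```

```bash
python3 -c "
from h import *
look('top')
c=r.capture('scene'); cv2.imwrite('pics/s3.png',cv2.resize(c['image'][90:270,110:370],None,fx=3,fy=3))
look()"
```

```text
top copper [239. 193.] 72 [ 80.7 113.4]
top copper [234. 218.] 67 [ 40.4 114.2]
top brass [211. 289.] 110 [-78.8 125.9]
top brass [324. 317.] 135 [-84.4 -57.9]
top red [275. 256.] 230 [-5.6 37.7]
tcp [-83.6 -92.1] [ 0.4327 -0.1057  0.0873] yaw -102.3
scene copper [291. 192.] 39 [ 49.8 119. ]
scene copper [284. 206.] 45 [ 89.6 118.3]
scene brass [233. 134.] 39 [-85.7 -56.3]
scene brass [312. 159.] 40 [-57.8 133.9]
scene red [262. 157.] 101 [-5.2 39.7]
tcp [-83.2 -90.9] [ 0.4333 -0.1046  0.0874] yaw -102.2
```

View pics/s3.png

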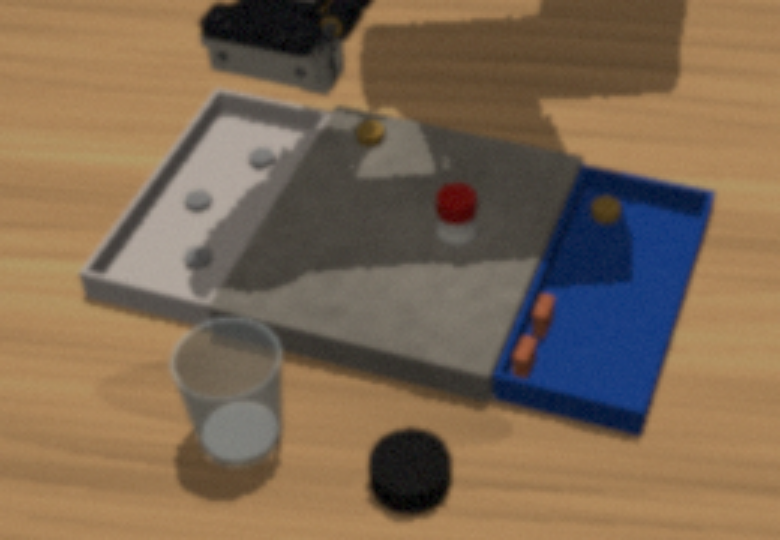

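Brass A lies flat in the tray at (605,209) in the crop, both coppers are in the tray, and the pot hasn't moved. The last blank also goes on a slant, towards s=-45 mm.

>>> send_rows(steps=[{"dp": [0, 8, 0], "roll": 0.12, "jaw": 0}, {"dp": [0, 8, 10], "roll": 0.235, "jaw": 0}, {"dp": [0, 8, 30], "roll": 0.235, "jaw": 0}, {"dp": [0, 8, 41], "roll": 0.235, "jaw": 0}, {"dp": [0, 8, 41], "roll": 0.235, "jaw": 0}])

```text
time_s: 13.1
tcp_pos: [0.4247, -0.1029, 0.0457]
eef_rot: [179.9, -0.1, -115.5]
contact_force: [-0.1, 0.7, -1.0]
gripper_width: 0.0004
gripper_force: 0.0
```

>>> send_rows(steps=[{"dp": [-8, 0, 0], "roll": 0, "jaw": 0}, {"dp": [-16, 0, 0], "roll": 0, "jaw": 0}, {"dp": [-24, 0, 0], "roll": 0, "jaw": 0}, {"dp": [-32, 0, 0], "roll": 0, "jaw": 0}, {"dp": [-42, 0, 0], "roll": 0, "jaw": 0}])

```text
time_s: 13.72
tcp_pos: [0.4434, -0.0649, 0.0463]
eef_rot: [-180.0, 0.0, -115.6]
contact_force: [1.0, 0.6, 0.2]
gripper_width: 0.0007
gripper_force: 0.1
```

>>> send_rows(steps=[{"dp": [-8, 0, 0], "roll": 0, "jaw": 0}, {"dp": [-16, 0, 0], "roll": 0, "jaw": 0}, {"dp": [-24, 0, 0], "roll": 0, "jaw": 0}, {"dp": [-32, 0, 0], "roll": 0, "jaw": 0}, {"dp": [-40, 0, 0], "roll": 0, "jaw": 0}])

```text
time_s: 14.35
tcp_pos: [0.4606, -0.0289, 0.0462]
eef_rot: [180.0, -0.0, -115.6]
contact_force: [0.7, 0.1, 0.1]
gripper_width: 0.0004
gripper_force: 0.1
```

```bash
python3 -c "
from h import *
look();look('top')"
```

```text
scene copper [291. 192.] 41 [ 49.2 118.9]
scene copper [284. 207.] 43 [ 90.2 118.4]
scene brass [258. 144.] 41 [-67.7   9.3]
scene brass [312. 159.] 38 [-57.4 134.9]
scene red [262. 157.] 112 [-5.2 39.9]
tcp [-71.6 -10.4] [ 0.4614 -0.0283  0.0463] yaw -115.6
top copper [239. 193.] 72 [ 80.7 113.4]
top copper [234. 218.] 67 [ 40.4 114.2]
top brass [211. 289.] 109 [-78.7 125.9]
top red [275. 256.] 234 [-5.8 37.8]
tcp [-71.9 -10.9] [ 0.461  -0.0287  0.0463] yaw -115.6
```

Brass B is tracking ahead of the fingers, so I'll carry on.

>>> send_rows(steps=[{"dp": [-9, 0, 0], "roll": 0, "jaw": 0}, {"dp": [-18, 0, 0], "roll": 0, "jaw": 0}, {"dp": [-27, 0, 0], "roll": 0, "jaw": 0}, {"dp": [-36, 0, 0], "roll": 0, "jaw": 0}, {"dp": [-45, 0, 0], "roll": 0, "jaw": 0}])

```text
time_s: 15.08
tcp_pos: [0.4802, 0.0118, 0.0462]
eef_rot: [180.0, -0.0, -115.6]
contact_force: [-0.1, 0.1, -0.3]
gripper_width: 0.0003
gripper_force: 0.1
```

>>> send_rows(steps=[{"dp": [-8, 0, 0], "roll": 0, "jaw": 0}, {"dp": [-16, 0, 0], "roll": 0, "jaw": 0}, {"dp": [-24, 0, 0], "roll": 0, "jaw": 0}, {"dp": [-32, 0, 0], "roll": 0, "jaw": 0}, {"dp": [-40, 0, 0], "roll": 0, "jaw": 0}])

```text
time_s: 15.7
tcp_pos: [0.4974, 0.0477, 0.0462]
eef_rot: [180.0, -0.0, -115.6]
contact_force: [0.3, -0.6, -0.6]
gripper_width: 0.0005
gripper_force: 0.1
```

```bash
python3 -c "
from h import *
look()"
```

```text
scene copper [285. 207.] 35 [ 89.9 119.3]
scene brass [291. 158.] 47 [-48.   91.4]
scene brass [312. 159.] 42 [-57.1 134.3]
scene red [261. 160.] 57 [ 2.6 40.5]
tcp [-51.6  72.3] [0.4981 0.0484 0.0464] yaw -115.6
```

>>> send_rows(steps=[{"dp": [-8, 0, 0], "roll": 0, "jaw": 0}, {"dp": [-16, 0, 0], "roll": 0, "jaw": 0}, {"dp": [-25, 0, 0], "roll": 0, "jaw": 0}, {"dp": [-34, 0, 0], "roll": 0, "jaw": 0}, {"dp": [-43, 0, 0], "roll": 0, "jaw": 0}])

```text
time_s: 16.38
tcp_pos: [0.5161, 0.0867, 0.0462]
eef_rot: [-180.0, 0.0, -115.6]
contact_force: [0.3, -0.1, 0.2]
gripper_width: 0.0004
gripper_force: 0.0
```

>>> send_rows(steps=[{"dp": [-8, 0, 0], "roll": 0, "jaw": 0}, {"dp": [-8, 0, -30], "roll": 0, "jaw": 0}, {"dp": [-8, 0, -80], "roll": 0, "jaw": 0}, {"dp": [-8, 0, -130], "roll": 0, "jaw": 0}, {"dp": [-8, 0, -180], "roll": 0, "jaw": 0}])

```text
time_s: 17.0
tcp_pos: [0.519, 0.0934, 0.228]
eef_rot: [-180.0, 0.0, -115.6]
contact_force: [1.2, 0.4, 0.7]
gripper_width: 0.0002
gripper_force: 0.0
```

>>> send_rows(steps=[{"dp": [-50, 0, 0], "roll": 0, "jaw": 0}, {"dp": [-100, 0, 0], "roll": 0, "jaw": 0}, {"dp": [-150, 0, 0], "roll": 0, "jaw": 0}, {"dp": [-200, 0, 0], "roll": 0, "jaw": 0}, {"dp": [-200, 0, 0], "roll": 0, "jaw": 0}])

```text
time_s: 17.62
tcp_pos: [0.6064, 0.2766, 0.2246]
eef_rot: [180.0, -0.1, -115.5]
contact_force: [-0.2, 0.5, -0.8]
gripper_width: 0.0003
gripper_force: 0.0
```

```bash
python3 -c "
from h import *
c=r.capture('top'); cv2.imwrite('pics/t4.png',c['image'])
look();look('top')"
```

```text
scene copper [291. 192.] 38 [ 50.1 119.1]
scene copper [284. 206.] 45 [ 89.9 118.2]
scene brass [312. 159.] 44 [-57.2 134.4]
scene brass [307. 171.] 44 [-18.9 134.3]
scene red [261. 157.] 120 [-5.5 39.3]
tcp [  6.3 315.2] [0.6053 0.274  0.2253] yaw -115.6
top copper [239. 193.] 72 [ 80.7 113.4]
top copper [234. 218.] 67 [ 40.4 114.2]
top brass [216. 266.] 109 [-40.6 126. ]
top brass [211. 289.] 114 [-78.5 125.9]
top red [275. 256.] 237 [-5.3 37.8]
tcp [  6.4 314.5] [0.6053 0.2734 0.2258] yaw -115.6
```

View pics/t4.png

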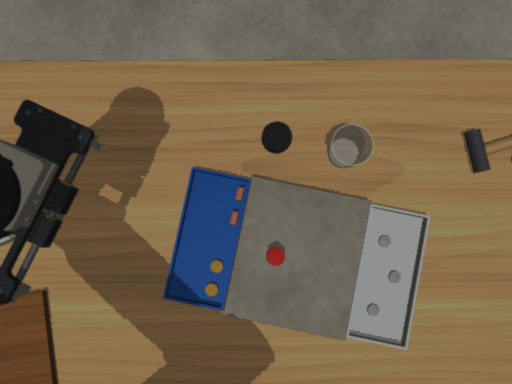

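The final top view shows coppers at (240,193) and (235,218) and brasses at (217,266) and (211,290), all inside the blue tray. The pot (276,256), clamp (277,137) and beaker (350,146) are where they started, and the arm is clear. The coppers stand on edge against the tray's inner wall, with their origins inside it and well below 26 mm.

```bash
python3 -c "
from plant import r
print(r.close_job())"
```

```text
the job is handed in; nothing more can be done
None
```

I swept all four blanks into the blue tray and handed the job in at about 18 s; the last pictures show the flux pot, beaker and clamp unmoved, and the hand-in returned no verdict.

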